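# Lock the swing arm of a sloped welding jig with its index pin

### The arm

A 7-joint arm with a two-finger parallel gripper is mounted at the origin on a cart in front of the work surface, level with it; the furniture and walls round the work are solid. World frame = base frame: x ahead of the robot, y to its left, z up, the work surface at z = 0. Lengths are in mm, angles in rad, forces in N, time in s.
With the tool pointing down it reaches from about 350 to 900 mm from the base axis. Payload 8.1 kg.
Tool frame: the origin (TCP) lies on the centre line of the jaws, within the pads' length; the fingertips stand 17 mm ahead of it and the grasp point (between the pads) lies 2 mm behind it; z points along the fingers, y is the line along which they close (so a half turn about z gives the same grasp; the last joint's range is limited). The gripper opens to 92 mm and grips with 3 to 60 N. Pads are 19 mm wide; open, the fingers measure 130 mm over their backs; the gripper's body (75 mm by 190 mm) begins 47 mm behind the grasp point.
Start: joints at [1.235, 0.434, 0.025, 1.573, -0.012, 1.134, -0.075], TCP at [144.164, -608.159, 243.742] pointing down, gripper open.
Joint ranges: [-2.62, 2.62], [-0.44, 2.09], [-1.27, 1.32], [0.08, 2.57], [-1.32, 4.46], [0.12, 2], [-2.74, 2.74]. Speed limits (rad/s): [2.22, 2.22, 3.01, 3.01, 3.14, 3.14, 3.14].

### API

Orientations are given as [roll, pitch, yaw] about the fixed x, y, z axes, in that order (R = Rz(yaw) Ry(pitch) Rx(roll)).
In Python, from rig import arm, eyes gives the robot as it stands.
- The arm moves only by the tool move_arm, never from a script. Its argument "commands" is a list of rows, each an object with "dr": the turn, a rotation vector about the world's x, y, z in rad, a list of three; "delta_pos": the shift along the world's x, y, z in cm, a list of three; "hand": the opening, from 0 (shut) to 1 (fully open). In form: [{"dr": [rx, ry, rz], "delta_pos": [tx, ty, tz], "hand": hand}, ...]. A call has 1 to 8 rows; each row is the pose to reach, as a shift and turn from the pose commanded when the call began; what a row does not reach only later rows make up. A row lasts 1/10 s, in which the tool goes at most 50 mm and 8.59 degrees, less where a joint would pass 70% of its speed; a pose out of reach is approached as far as the arm can. A call with a gripper value outside its range is refused whole. The fingers move at their own pace and stop on an object; the grip force is fixed at half the most. Time passes only in rows, so rows that repeat a pose let the fingers close. It gives the time, the measured TCP pose, the force, the opening and the grip force at its end, in the units of the state.
- arm.state(): the state, without advancing time (a new reading comes with each control period).
- eyes.grab_frame(name): name is "scene" or "side" or "wrist"; returns a dict with "frame" (400x640x3 uint8, red, green, blue), "vertical_fov" (degrees; the focal length in pixels is half the picture's height over the tangent of half this angle, whatever the lens; pixels are square), "cx", "cy" (the principal point, pixels), "R" (3x3) and "t" (3): a world point X has camera coordinates R X + t. Camera axes: x right, y down, z forward; pixel columns grow to the right and rows downward; lengths in mm; the calibration is good to about 2 mm. A picture is of the moment at which its call begins. There is no depth.
- arm.sign_off(): hands the job in; it is judged then, once.
The state is a dict: "time_s": time; "joint_pos": joint angles; "qvel": joint speeds; "tau": joint torques, N m; "eef_pos": TCP position; "ee_rot": TCP orientation; "contact_force": force on the tool from outside, world axes, zero at the start; "wrist_torque": the same for the moment, N m; "opening": finger opening in mm; "grasp_force": force on a finger pad.
Only numpy, scipy, OpenCV 4.12 (cv2) and the standard library are available. Lean on these libraries where they do the work, as an engineer would, in place of code of your own. Each camera call takes 0.05 s, during which the arm holds its last target. There are 200 camera calls.

### The job

On the blue sloped jig, swing the grey arm round until its hole lies over the index hole ringed in yellow. Then take the long pin with the red handle out of the wooden stand and push it through the arm and the plate until its collar rests on the arm, and let go. Leave the green pin in the stand and do not shove the other things on the table about.

Things in the scene. Friction and masses are not known exactly. Their poses are not given: they have to be found in the camera images.
- swing (a joint): Angle of the grey arm about its pivot. 0: the arm points straight up the slope of the blue plate; positive: its free end lies to the left as seen from the low (front) side of the jig, towards +y of the jig. Range -0.8 to 0.8 with no stop or click in between; stiff (1 to 3 N at the handle), and it stays where it is left. The arm's hole lies exactly over the yellow-ringed hole at 0.55. Two more, unmarked index holes are at 0 and -0.55.
- fixture: Blue jig bolted to the table (it cannot move): steel base 130 x 130 mm, origin under the centre of the base, z up; its low side is at -x, its high side at +x. On it a plate 150 mm (up the slope) x 130 mm (along y) x 12 mm, inclined 30 degrees: its top face looks up and towards -x of the jig, and its centre lies 100 mm over the table above the origin. Space below the plate is open where the pin comes out.
- marked_hole (a point): Centre of the yellow-ringed index hole in the top face of the plate; 16 mm hole, straight through the 12 mm plate. z points out of the face along the hole's axis (30 degrees from vertical), x straight up the slope, y along the plate. A yellow tick runs from the ring outwards and inwards along the arm's line.
- swing_pivot (a point): Point on the arm's pivot axis, in the arm's top face, near the low edge of the plate. z out of the face (along the pivot axis), x along the arm towards its free end. The pivot's bolt head stands 9 mm above this.
- swing_hole (a point): Centre of the 16 mm hole in the arm, in the arm's top face, 85 mm from the pivot. Axes as swing_pivot: z out along the hole. The arm is a flat bar 36 mm wide, 10 mm thick, 172 mm long, and runs 2 mm above the plate; the top face of the arm is thus 12 mm above the plate.
- swing_handle (a point): Middle of the black round handle post at the free end of the arm: 20 mm diameter, 36 mm tall (along z, out of the face), this point 18 mm above the arm's top face and 135 mm from the pivot. Axes as swing_pivot: the post leans 30 degrees from vertical like the face.
- red_pin_grip (a point): Centre of the red handle of the long pin. z points up the handle away from the shank. The handle is a flat-sided block 24 mm along x, 14 mm along y, 36 mm along z. 24 mm below this point is the underside of a 26 mm round collar 4 mm thick, and from there a 14 mm round steel shank runs 50 mm down, its last 14 mm tapering to 6 mm. 0.12 kg. At the start it stands upright in a hole of the stand, either of the two.
- red_pin_seat (a point): Centre of the underside of the red pin's collar, 24 mm below red_pin_grip on the pin's axis; same axes.
- green_pin_grip (a point): Centre of the green handle of the short pin, same handle and collar as the red one but with a 34 mm shank; it stands in the other hole of the stand and stays there.
- pin_stand: Fixed wooden block 50 x 120 x 56 mm (x, y, z), origin under its centre. Two 17 mm holes straight through, 32 mm either side of the centre along y; the pins' collars rest on its top.
- tape_mid (a point): Middle of a loose tape measure, 70 x 82 x 39 mm, black and orange, a bystander.
- square_mid (a point): Middle of a loose red magnet square, 85 x 85 x 17 mm, lying flat, a bystander.
- bushing_mid (a point): Middle of a loose brown steel bush, 38 mm diameter and 58 mm long, lying, a bystander.
Mind the look-alikes: they are no part of the job. Leave any orange look-alike of the part that bears red_pin_grip alone.

How it is judged (in metres and radians):
On the way:
1. the arm's hole lies over the yellow-ringed hole (arm within 0.05 rad of 0.55) (value of joint swing between 0.5 and 0.6 rad), for 0.3 s.
At the end, for the whole second after the job is handed in: The red pin stands through the arm and the yellow-ringed hole of the plate: the arm is at 0.55 within 0.035 rad, the underside of the pin's collar lies within 6 mm of the arm's hole mouth, the pin is within 0.15 rad of the hole's axis, and pin and arm are at rest (value of joint swing between 0.515 and 0.585 rad and distance between red_pin_seat and swing_hole below 0.006 m and angle between the z axis of red_pin_seat and the z axis of swing_hole, either way round below 0.15 rad and linear speed of red_pin below 0.02 m/s and velocity of joint swing between -0.05 and 0.05 rad/s); the robot touches nothing.
It fails at once if the green pin is moved by more than 20 mm (distance of green_pin_grip from where it was at the start of the episode above 0.02 m).
It fails at once if the tape measure, the magnet square or the bush is moved by more than 40 mm (distance of any of tape_mid, square_mid, bushing_mid from where it was at the start of the episode above 0.04 m).
It also fails if it takes over 61 s, if anything falls off the work surface, if the arm or the gripper's body presses on something with over 40 N, if the wrist force passes 120 N, or if a joint passes its speed limit or range.

## Working session

There is one attempt and no reset: what is moved stays moved. The work goes in short steps, Python scripts to look and compute and a tool call to move; the robot and the scene stay as the last step left them, time stands still between calls to the robot, and variables do not carry over. Pictures are saved under pics/ and viewed, at most 10 in all, crops included, and the job is handed in when it is done.

Besides the shell and the picture viewer there is one more tool, called after "Call:" by a JSON object that holds its "op" and its "data". move_arm: Moves the arm, as the interface text tells. Its arguments: {"type":"object","properties":{"commands":{"type":"array"}},"required":["commands"]}

```bash
mkdir -p pics
cat > h.py <<'E'
import numpy as np, cv2, json
from rig import arm, eyes
def grab(n,save=None):
    g=eyes.grab_frame(n); f=np.array(g["frame"])
    g['f']=200/np.tan(np.radians(g["vertical_fov"])/2); g['R']=np.array(g['R']);g['t']=np.array(g['t'])
    if save: cv2.imwrite('pics/'+save,f[:,:,::-1])
    return g
def proj(g,X):
    c=np.atleast_2d(X)@g['R'].T+g['t']; return c[:,:2]/c[:,2:]*g['f']+[g['cx'],g['cy']]
def ray(g,uv):
    d=g['R'].T@np.array([(uv[0]-g['cx'])/g['f'],(uv[1]-g['cy'])/g['f'],1]); return -g['R'].T@g['t'],d/np.linalg.norm(d)
def onz(g,uv,z):
    o,d=ray(g,uv); return o+d*(z-o[2])/d[2]
def tri(*gu):
    A=np.zeros((3,3));b=np.zeros(3)
    for g,u in gu:
        o,d=ray(g,u);P=np.eye(3)-np.outer(d,d);A+=P;b+=P@o
    X=np.linalg.solve(A,b); return X,[np.round(proj(g,X)[0]-u,1) for g,u in gu]
E
python3 - <<'E'
from h import *
a=grab('scene','s0.png');b=grab('side','d0.png');w=grab('wrist','w0.png')
for g in(a,b,w): print(g['f'],g['cx'],g['cy'],-g['R'].T@g['t'],g['R'][2])
print(arm.state())
E
```

```text
514.532107087924 317.42071700823806 202.90534110987952 [    5.03152008 -1165.98716429   836.31587998] [ 0.38281145  0.73246605 -0.56298213]
503.5940561747138 319.3234544897859 200.23963837361174 [479.56125723 805.09132802 895.94237774] [ 0.00352294 -0.79860638 -0.60184337]
300.6531745982479 315.1761674655511 198.91218982565874 [ 208.814941   -591.17523486  383.44090944] [-0.24153187 -0.05570143 -0.96879291]
{'time_s': 0.15, 'joint_pos': array([ 1.23536668,  0.43505834,  0.02498138,  1.57385794, -0.01164054,
        1.13402162, -0.07510511]), 'qvel': array([ 1.89086322e-03, -3.00743355e-03, -5.62678037e-05, -3.00959709e-03,
       -2.37482125e-03, -1.84090047e-03, -1.39986726e-04]), 'tau': array([ 2.04240197e-03, -6.68265867e+01,  9.85731147e-01, -3.14691603e+01,
       -6.06441451e-02,  3.93316196e-02,  8.33850527e-05]), 'eef_pos': array([ 144.08864484, -607.79103041,  243.13983616]), 'ee_rot': array([-3.14039496e+00,  7.61478809e-05,  2.32732488e-01]), 'contact_force': array([-0.19462795, -0.27695465, -0.67048186]), 'wrist_torque': array([-1.82519354e-02, -8.00328108e-05,  4.39810305e-02]), 'grasp_force': 0.0, 'opening': 91.85367125089442}
```

View pics/s0.png

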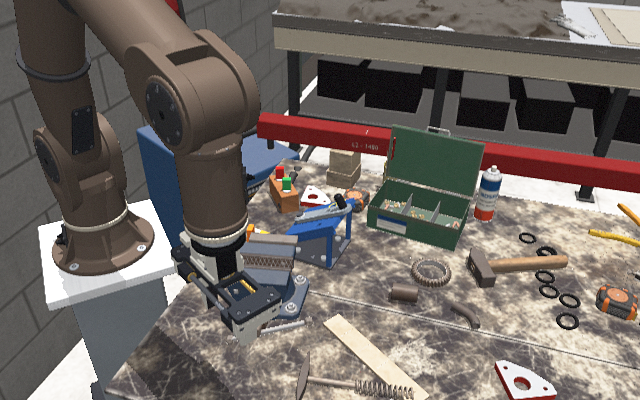

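View pics/d0.png

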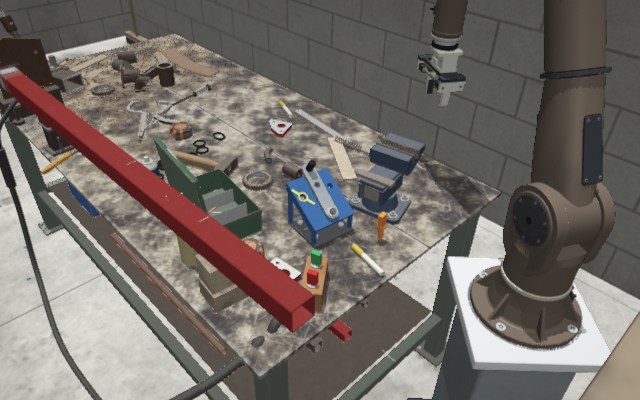

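The scene view shows the stand, with red at about (280,171) and green at (286,184), and the jig at (318,235). In the side view red is at (313,276), green at (316,258), and the jig at (322,205). Possible mix-ups for the red pin are the orange look-alike at side (382,225), the red beam end at (305,310) and a red item at (342,330). I'll choose the red one in the stand and check it in a close crop.

Run:
```python
from h import *
a=cv2.imread('pics/s0.png')[150:270,250:370];b=cv2.imread('pics/d0.png')[150:330,260:400]
A=cv2.resize(a,(400,400),interpolation=cv2.INTER_CUBIC);B=cv2.resize(b,(400,514),interpolation=cv2.INTER_CUBIC)
o=np.zeros((514,800,3),np.uint8);o[:400,:400]=A;o[:,400:]=B
cv2.imwrite('pics/c0.png',o)
a=grab('scene');b=grab('side')
print(tri((a,(280,171)),(b,(313,276))),tri((a,(286,184)),(b,(316,258))),tri((a,(258,125)),(b,(300,305))))
print(onz(b,(382,225),60))
```

```text
(array([494.33238306,   6.73128877,  82.20905596]), [array([-0.6,  0.2]), array([-0.7, -0.3])]) (array([486.9412597 , -56.2054489 ,  76.74396311]), [array([ 0.2, -0.1]), array([0.3, 0.1])]) (array([505.4340446 , 164.63111286, 159.63492444]), [array([ 2.8, -0.9]), array([4.4, 1.7])])
[ 319.42852761 -205.07795018   60.        ]
```

View pics/c0.png

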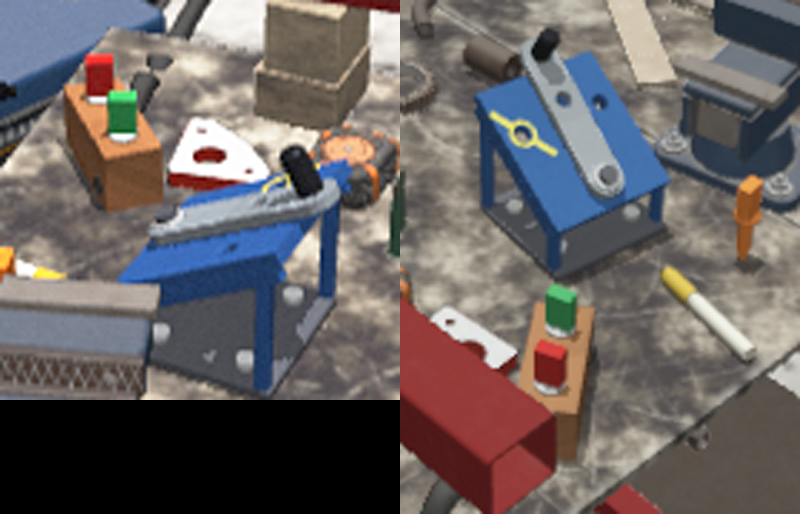

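The crop confirms the pin layout: upright red and green handles in the wooden stand, with the orange look-alike alone on the table. The arm is near 0 and the yellow ring is towards the camera side. Next I fit the jig pose.

```bash
cat > fit.py <<'E'
from h import *
from scipy.optimize import least_squares
c,s=np.cos(np.pi/6),np.sin(np.pi/6)
def P(p,u,v,n): # plate coords (up slope, y, above top face) -> world
    x,y,yaw,off=p[:4]
    n=n+off
    L=np.array([u*c-n*s, v, 100+u*s+n*c]); C,S=np.cos(yaw),np.sin(yaw)
    return np.array([x+C*L[0]-S*L[1],y+S*L[0]+C*L[1],L[2]])
def A(p,q,s0,r,h,w=0): return P(p,s0+r*np.cos(q)-w*np.sin(q),r*np.sin(q)+w*np.cos(q),12+h)
if __name__=='__main__':
    a=grab('scene');b=grab('side')
    sc=lambda u,v:np.array([260+(u-400)/2.857,150+v/2.857]); ss=lambda u,v:np.array([250+u/3.333,150+v/3.333])
    def model(z):
        p=np.r_[z[:3],6];s0,q=z[3:]
        H=lambda t:A(p,t,s0,85,-12)
        return [(b,P(p,75,65,0),sc(478,98)),(b,P(p,-75,65,0),sc(556,230)),(b,P(p,-75,-65,0),sc(666,181)),
         (b,H(.55),sc(521,131)),(b,H(-.55),sc(600,102)),(b,A(p,q,s0,0,9),sc(604,177)),(b,A(p,q,s0,135,36),sc(549,34)),(b,A(p,q,s0,85,0),sc(564,99)),
         (a,A(p,q,s0,135,36),ss(292,152))]
    f=lambda z:np.concatenate([proj(g,X)[0]-u for g,X,u in model(z)])
    for y0 in(0,.5,-.5,1):
        r=least_squares(f,[520,-200,y0,-55,0],loss='soft_l1'); print(r.cost,r.x.round(3))
    print(f(r.x).reshape(-1,2).round(1))
    p=np.r_[r.x[:3],6];s0,q=r.x[3:]
    print([ (proj(a,P(p,u,v,0))[0]-[250,150])*3.333 for u in(75,-75) for v in (65,-65)])
    for n,X in dict(hole=A(p,.55,s0,85,0),hnd=A(p,q,s0,135,18),hnd55=A(p,.55,s0,135,18),piv=A(p,0,s0,0,0)).items(): print(n,X.round(1))
E
python3 fit.py
```

```text
9.7807530697152 [ 4.84015e+02 -2.58487e+02 -9.35000e-01 -5.15260e+01 -5.40000e-02]
9.78075306981355 [ 4.84015e+02 -2.58487e+02 -9.35000e-01 -5.15260e+01 -5.40000e-02]
9.780753069721412 [ 4.84015e+02 -2.58487e+02 -9.35000e-01 -5.15260e+01 -5.40000e-02]
9.780753069722186 [ 4.84015e+02 -2.58487e+02 -3.23510e+01 -5.15260e+01 -5.40000e-02]
[[-1.6 -2.4]
 [-0.9  0.2]
 [ 0.9 -0.4]
 [-0.1  0.6]
 [-0.1 -0.2]
 [ 1.1 -1.4]
 [ 0.3 -0.2]
 [-0.6 -0.3]
 [-2.1 -4.3]]
[array([344.83760396, 147.74611027]), array([270.05771546, 241.0588417 ]), array([188.57886635, 185.92461039]), array([107.10487983, 275.54403858])]
hole [ 525.2 -239.5  126.1]
hnd [ 510.2 -306.4  172.8]
hnd55 [ 562.8 -246.4  163. ]
piv [ 452.2 -215.3   89.8]
```

```bash
sed -i 's/(a,A(p,q,s0,135,36),ss(292,152))\]/(a,A(p,q,s0,135,36),ss(292,152)),(a,P(p,75,-65,0),ss(280,258)),(a,P(p,-75,-65,0),ss(121,280)),(a,A(p,q,s0,0,9),ss(168,212))]/; s/p=np.r_\[z\[:3\],6\];s0,q=z\[3:\]/p=np.r_[z[:3],z[5]];s0,q=z[3:5]/; s/p=np.r_\[r.x\[:3\],6\];s0,q=r.x\[3:\]/p=np.r_[r.x[:3],r.x[5]];s0,q=r.x[3:5]/; s/y0,-55,0\]/y0,-55,0,0]/' fit.py; sed -i 's/for y0 in(0,.5,-.5,1)/for y0 in(-.9,)/' fit.py; python3 fit.py
python3 - <<'E'
from h import *
b=grab('side');a=grab('scene')
# beam lower edge/ends: candidates
for uv in((300,325),(305,310)):
  print(onz(b,uv,120),onz(b,uv,160))
print(arm.state()['time_s'])
E
```

```text
8.772883833492283 [ 482.496 -263.385   -0.931  -50.931   12.502   -2.411]
[[-1.7 -1.9]
 [-1.1  0.3]
 [ 0.3 -0.3]
 [-0.4  0.8]
 [-0.8  0.1]
 [ 0.6 -1.4]
 [ 0.2  0.1]
 [-0.8 -0.1]
 [-0.1  0.2]
 [-0.8 -0.7]
 [-2.3  2.9]
 [-0.4  0.5]]
[array([351.02935954, 160.93756862]), array([277.41240899, 255.6647029 ]), array([193.89700536, 198.63719186]), array([113.37726694, 289.56474763])]
hole [ 526.4 -248.   119.1]
hnd [ 510.6 -315.7  165.8]
hnd55 [ 564.  -254.8  156. ]
piv [ 453.3 -224.2   82.8]
[513.200364   176.12971295 120.        ] [511.46626065 208.55282235 160.        ]
[505.18395083 138.5922205  120.        ] [503.86309534 172.95039588 160.        ]
0.55
```

```bash
cat > go.py <<'E'
from fit import *
from scipy.spatial.transform import Rotation as Ro
PAR=np.array([482.5,-263.0,-.931,-1.5]);S0=-51.0
try: d=np.load('par.npy');PAR=d[:4];S0=d[4]
except Exception: pass
def nrm(): return P(PAR,0,0,1)-P(PAR,0,0,0)
def goto(gp,z,y,pose=None):
    """gp: grasp point; z: tool axis; y: closing line"""
    st=arm.state(); p0=np.array(st['eef_pos']);R0=Ro.from_euler('xyz',st['ee_rot'])
    z=z/np.linalg.norm(z); y=y-z*(y@z); y/=np.linalg.norm(y)
    for sg in(1,-1):
        Y=y*sg;R=Ro.from_matrix(np.c_[np.cross(Y,z),Y,z]);dr=(R*R0.inv()).as_rotvec()
        print('dr',dr.round(3),'deg',round(np.degrees(np.linalg.norm(dr)),1),'dpos cm',((gp+2*z-p0)/10).round(2),'j7',round(st['joint_pos'][6],2))
def tang(q): return A(PAR,q,S0,135,0,1)-A(PAR,q,S0,135,0,0)
E
python3 - <<'E'
from go import *
print(nrm(),A(PAR,-.064,S0,135,24))
goto(A(PAR,-.064,S0,135,124),-nrm(),tang(-.064))
E
```

```text
[-0.29851603  0.40110869  0.8660254 ] [ 508.56364015 -312.4827828   171.73968361]
dr [-0.58   0.191  1.864] deg 112.4 dpos cm [33.52 33.5   1.29] j7 -0.08
dr [-0.174 -0.53  -1.198] deg 75.7 dpos cm [33.52 33.5   1.29] j7 -0.08
```

Call:
{"op": "move_arm", "data": {"commands": [{"dr":[0,0,0],"delta_pos":[0,0,5],"hand":1},{"dr":[0,0,0],"delta_pos":[0,0,10],"hand":1},{"dr":[-0.03,-0.08,-0.18],"delta_pos":[3,3,12],"hand":1},{"dr":[-0.05,-0.16,-0.36],"delta_pos":[6,6,12],"hand":1},{"dr":[-0.07,-0.22,-0.5],"delta_pos":[9,9,12],"hand":1},{"dr":[-0.09,-0.28,-0.63],"delta_pos":[12,12,12],"hand":1},{"dr":[-0.11,-0.34,-0.76],"delta_pos":[15,15,12],"hand":1},{"dr":[-0.13,-0.4,-0.9],"delta_pos":[18,18,12],"hand":1}]}}

```text
time_s: 1.35
eef_pos: [319.4, -432.5, 364.1]
ee_rot: [3.086, -0.356, -0.557]
contact_force: [0.9, -0.7, -0.4]
opening: 91.8
grasp_force: 0.0
```

Run:
```python
from go import *
goto(A(PAR,-.064,S0,135,124),-nrm(),tang(-.064)); print(arm.state())
```

```text
dr [-0.825  0.854  2.464] deg 156.7 dpos cm [ 15.99  15.93 -10.75] j7 -1.23
dr [-0.058 -0.178 -0.407] deg 25.7 dpos cm [ 15.99  15.93 -10.75] j7 -1.23
{'time_s': 1.35, 'joint_pos': array([ 0.92190124,  0.016959  , -0.05123805,  1.87448711, -0.06898022,
        0.89510694, -1.23323896]), 'qvel': array([-0.54066049, -0.39307776, -0.36591569,  0.54835747,  0.45291038,
       -0.73212309, -2.18574827]), 'tau': array([  5.4287079 , -35.32943487,   2.14915685, -35.84176183,
        -1.65497739,  -0.68975151,   4.62754592]), 'eef_pos': array([ 319.39351436, -432.45456977,  364.06018004]), 'ee_rot': array([ 3.08595931, -0.35609039, -0.55675145]), 'contact_force': array([ 0.94575643, -0.74989984, -0.40814409]), 'wrist_torque': array([ 0.32659335,  0.3224217 , -0.01590098]), 'grasp_force': 0.0, 'opening': 91.78903875241615}
```

Call:
{"op": "move_arm", "data": {"commands": [{"dr":[-0.02,-0.05,-0.12],"delta_pos":[3.5,3.5,0],"hand":1},{"dr":[-0.03,-0.1,-0.24],"delta_pos":[7,7,-1],"hand":1},{"dr":[-0.05,-0.15,-0.36],"delta_pos":[10.5,10.5,-3],"hand":1},{"dr":[-0.05,-0.15,-0.36],"delta_pos":[13.5,13.5,-6],"hand":1},{"dr":[-0.05,-0.15,-0.36],"delta_pos":[15.6,15.5,-9],"hand":1},{"dr":[-0.05,-0.15,-0.36],"delta_pos":[15.6,15.5,-10.7],"hand":1},{"dr":[-0.05,-0.15,-0.36],"delta_pos":[15.6,15.5,-10.7],"hand":1},{"dr":[-0.05,-0.15,-0.36],"delta_pos":[15.6,15.5,-10.7],"hand":1}]}}

```text
time_s: 2.15
eef_pos: [477.1, -273.1, 253.0]
ee_rot: [-3.134, -0.491, -0.918]
contact_force: [-0.1, 0.2, 0.3]
opening: 92.3
grasp_force: 0.0
```

Run:
```python
from go import *
goto(A(PAR,-.064,S0,135,124),-nrm(),tang(-.064))
w=grab('wrist'); f=np.array(w['frame'])[:,:,::-1].copy()
for X in (A(PAR,-.064,S0,135,36),A(PAR,-.064,S0,135,0),A(PAR,-.064,S0,85,0),A(PAR,.55,S0,85,-12),A(PAR,-.55,S0,85,-12),A(PAR,0,S0,0,9),*[P(PAR,i,j,0) for i in(75,-75) for j in (65,-65)]):
    u=proj(w,X)[0]; cv2.circle(f,tuple(int(k) for k in u),2,(255,0,255),-1); print(u.round(1))
cv2.imwrite('pics/w1.png',f)
```

```text
dr [-0.908  1.183  2.68 ] deg 175.7 dpos cm [ 0.22 -0.01  0.36] j7 -2.74
dr [-0.011 -0.039 -0.072] deg 4.7 dpos cm [ 0.22 -0.01  0.36] j7 -2.74
[315.9 201.4]
[316.4 189.8]
[312.4 241.4]
[262.  247.1]
[352.2 248.6]
[305.9 324.5]
[237.9 194.4]
[377.  196.5]
[246.3 328.8]
[367.3 331.2]
```

View pics/w1.png

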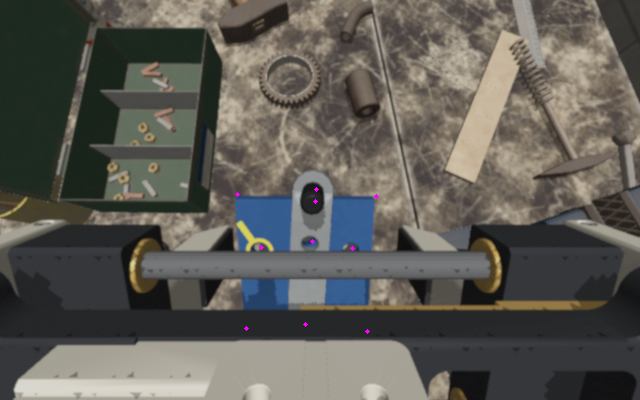

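The wrist view matches the projected model to within about 4 px: plate corners at (238,194) and (377,196), post at (312,197), and yellow ring at (259,247). The arm angle is nearer -0.03. Joint 7 is at its limit, so I check the joints.

Run:
```python
from go import *
print(arm.state()['joint_pos'].round(2))
for q in(0,.55): goto(A(PAR,-.03,S0,135,124),-nrm(),tang(q))
```

```text
[ 0.53  0.12 -0.32  2.1   0.62  0.62 -2.74]
dr [ 0.926 -1.215 -2.743] deg 179.9 dpos cm [0.73 0.53 0.21] j7 -2.74
dr [-0.031 -0.01  -0.004] deg 1.9 dpos cm [0.73 0.53 0.21] j7 -2.74
dr [ 0.753 -1.007 -2.265] deg 148.4 dpos cm [0.73 0.53 0.21] j7 -2.74
dr [-0.192  0.203  0.477] deg 31.7 dpos cm [0.73 0.53 0.21] j7 -2.74
```

Run:
```python
from go import *
goto(A(PAR,-.03,S0,135,74),-nrm(),tang(.35));goto(A(PAR,-.03,S0,135,24),-nrm(),tang(.35))
```

```text
dr [ 0.815 -1.083 -2.439] deg 159.9 dpos cm [ 2.23 -1.48 -4.12] j7 -2.74
dr [-0.134  0.125  0.302] deg 20.2 dpos cm [ 2.23 -1.48 -4.12] j7 -2.74
dr [ 0.815 -1.083 -2.439] deg 159.9 dpos cm [ 3.72 -3.48 -8.45] j7 -2.74
dr [-0.134  0.125  0.302] deg 20.2 dpos cm [ 3.72 -3.48 -8.45] j7 -2.74
```

Call:
{"op": "move_arm", "data": {"commands": [{"dr":[-0.05,0.05,0.1],"delta_pos":[0.7,0.3,0],"hand":1},{"dr":[-0.09,0.08,0.2],"delta_pos":[1,0,-1],"hand":1},{"dr":[-0.134,0.125,0.3],"delta_pos":[1.5,-0.7,-2.5],"hand":1},{"dr":[-0.134,0.125,0.3],"delta_pos":[2.2,-1.5,-4],"hand":1},{"dr":[-0.134,0.125,0.3],"delta_pos":[2.2,-1.5,-4],"hand":1},{"dr":[-0.134,0.125,0.3],"delta_pos":[2.2,-1.5,-4],"hand":1}]}}

```text
time_s: 2.8
eef_pos: [495.9, -295.2, 217.3]
ee_rot: [2.949, -0.495, -0.546]
contact_force: [0.8, 0.3, 0.9]
opening: 91.6
grasp_force: 0.0
```

Run:
```python
from go import *
print(arm.state()['joint_pos'].round(2))
goto(A(PAR,-.03,S0,135,24),-nrm(),tang(.35))
w=grab('wrist'); f=np.array(w['frame'])[:,:,::-1].copy()
for X in (A(PAR,-.03,S0,135,36),A(PAR,-.03,S0,135,0),A(PAR,-.03,S0,85,0),A(PAR,.55,S0,85,-12),*[P(PAR,i,j,0) for i in(75,) for j in (65,-65)]):
    u=proj(w,X)[0]; cv2.circle(f,tuple(int(k) for k in u),2,(255,0,255),-1)
cv2.imwrite('pics/w2.png',f)
```

```text
[ 0.51  0.21 -0.31  2.12  0.84  0.55 -2.61]
dr [ 0.934 -1.262 -2.706] deg 179.2 dpos cm [ 1.71 -1.55 -4.72] j7 -2.61
dr [0.001 0.006 0.013] deg 0.8 dpos cm [ 1.71 -1.55 -4.72] j7 -2.61
```

View pics/w2.png

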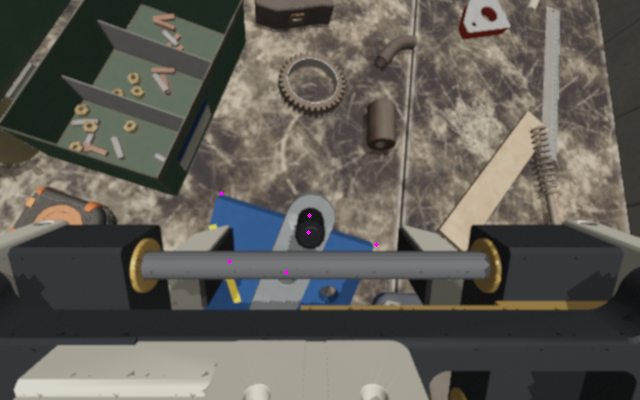

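The post top is at (310,235), predicted (308,232), so I descend and grip.

Call:
{"op": "move_arm", "data": {"commands": [{"dr":[0,0.006,0.013],"delta_pos":[0.9,-0.8,-2.4],"hand":1},{"dr":[0,0.006,0.013],"delta_pos":[1.7,-1.5,-4.6],"hand":1},{"dr":[0,0.006,0.013],"delta_pos":[1.7,-1.5,-4.6],"hand":1},{"dr":[0,0.006,0.013],"delta_pos":[1.7,-1.5,-4.6],"hand":0.2},{"dr":[0,0.006,0.013],"delta_pos":[1.7,-1.5,-4.6],"hand":0.1},{"dr":[0,0.006,0.013],"delta_pos":[1.7,-1.5,-4.6],"hand":0.1},{"dr":[0,0.006,0.013],"delta_pos":[1.7,-1.5,-4.6],"hand":0.1}]}}

```text
time_s: 3.55
eef_pos: [513.6, -309.3, 171.7]
ee_rot: [2.945, -0.491, -0.528]
contact_force: [0.6, 0.2, 0.2]
opening: 64.6
grasp_force: 0.0
```

Run:
```python
from go import *
st=arm.state(); print(st['joint_pos'].round(2),st['opening'],st['grasp_force'],st['contact_force'])
for q in(.1,.25,.4,.55): print(q);goto(A(PAR,q,S0,135,24),-nrm(),tang(max(q,.35)))
# actual q from grasp point
R=Ro.from_euler('xyz',st['ee_rot']).as_matrix();g=st['eef_pos']-2*R[:,2]
print(least_squares(lambda v:A(PAR,v[0],S0,v[1],v[2])-g,[0,135,24]).x)
```

```text
[ 0.44  0.31 -0.21  2.14  0.98  0.46 -2.73] 64.60215422888628 0.0 [0.57519577 0.17245171 0.24671757]
0.1
dr [-0.94   1.259  2.716] deg 179.8 dpos cm [ 1.31  0.95 -0.19] j7 -2.73
dr [ 0.002  0.001 -0.004] deg 0.2 dpos cm [ 1.31  0.95 -0.19] j7 -2.73
0.25
dr [-0.94   1.259  2.716] deg 179.8 dpos cm [ 2.72  2.38 -0.37] j7 -2.73
dr [ 0.002  0.001 -0.004] deg 0.2 dpos cm [ 2.72  2.38 -0.37] j7 -2.73
0.4
dr [ 0.928 -1.242 -2.679] deg 177.3 dpos cm [ 3.93  3.97 -0.69] j7 -2.73
dr [-0.013  0.021  0.039] deg 2.7 dpos cm [ 3.93  3.97 -0.69] j7 -2.73
0.55
dr [ 0.883 -1.181 -2.549] deg 168.7 dpos cm [ 4.89  5.69 -1.15] j7 -2.73
dr [-0.058  0.081  0.169] deg 11.3 dpos cm [ 4.89  5.69 -1.15] j7 -2.73
[-1.96280826e-02  1.35122665e+02  2.57356976e+01]
```

Call:
{"op": "move_arm", "data": {"commands": [{"dr":[0,0,0],"delta_pos":[0,0,0],"hand":0.1},{"dr":[0,0,0],"delta_pos":[0,0,0],"hand":0.1},{"dr":[0,0,0],"delta_pos":[0,0,0],"hand":0.1},{"dr":[0,0,0],"delta_pos":[0,0,0],"hand":0.1},{"dr":[0,0,0],"delta_pos":[0,0,0],"hand":0.1}]}}

```text
time_s: 4.05
eef_pos: [513.4, -309.5, 170.7]
ee_rot: [2.944, -0.489, -0.527]
contact_force: [-0.4, -3.3, 0.8]
opening: 24.5
grasp_force: 1.5
```

Run:
```python
from go import *
st=arm.state(); print(st['joint_pos'].round(2))
for q in(.1,.25,.4,.55): print(q);goto(A(PAR,q,S0,135,25),-nrm(),tang(max(q,.35)))
R=Ro.from_euler('xyz',st['ee_rot']).as_matrix();g=st['eef_pos']-2*R[:,2]
print(least_squares(lambda v:A(PAR,v[0],S0,v[1],v[2])-g,[0,135,24]).x)
```

```text
[ 0.44  0.31 -0.21  2.14  0.98  0.46 -2.73]
0.1
dr [-0.938  1.259  2.717] deg 179.8 dpos cm [1.3  1.01 0.  ] j7 -2.73
dr [ 0.001 -0.001 -0.004] deg 0.2 dpos cm [1.3  1.01 0.  ] j7 -2.73
0.25
dr [-0.938  1.259  2.717] deg 179.8 dpos cm [ 2.72  2.44 -0.18] j7 -2.73
dr [ 0.001 -0.001 -0.004] deg 0.2 dpos cm [ 2.72  2.44 -0.18] j7 -2.73
0.4
dr [ 0.925 -1.242 -2.68 ] deg 177.4 dpos cm [ 3.92  4.03 -0.5 ] j7 -2.73
dr [-0.013  0.019  0.039] deg 2.6 dpos cm [ 3.92  4.03 -0.5 ] j7 -2.73
0.55
dr [ 0.881 -1.182 -2.551] deg 168.8 dpos cm [ 4.89  5.75 -0.96] j7 -2.73
dr [-0.058  0.079  0.169] deg 11.2 dpos cm [ 4.89  5.75 -0.96] j7 -2.73
[-2.20406930e-02  1.34624747e+02  2.48365320e+01]
```

Call:
{"op": "move_arm", "data": {"commands": [{"dr":[0,0,0],"delta_pos":[0,0,0],"hand":0.1},{"dr":[0,0,0],"delta_pos":[0,0,0],"hand":0.1},{"dr":[0,0,0],"delta_pos":[0.65,0.5,0],"hand":0.1},{"dr":[0,0,0],"delta_pos":[1.3,1.0,0],"hand":0.1},{"dr":[0,0.01,0.02],"delta_pos":[2.0,1.7,-0.1],"hand":0.1},{"dr":[0,0.01,0.03],"delta_pos":[2.7,2.4,-0.2],"hand":0.1},{"dr":[-0.01,0.02,0.04],"delta_pos":[3.3,3.2,-0.35],"hand":0.1},{"dr":[-0.02,0.04,0.07],"delta_pos":[3.9,4.0,-0.5],"hand":0.1}]}}

```text
time_s: 4.85
eef_pos: [553.3, -270.2, 166.7]
ee_rot: [2.902, -0.465, -0.438]
contact_force: [2.0, -6.4, 2.1]
opening: 19.0
grasp_force: 30.0
```

Run:
```python
from go import *
st=arm.state(); print(st['joint_pos'].round(2))
for q in(.475,.55): print(q);goto(A(PAR,q,S0,135,25),-nrm(),tang(max(q,.35)))
R=Ro.from_euler('xyz',st['ee_rot']).as_matrix();g=st['eef_pos']-2*R[:,2]
print(least_squares(lambda v:A(PAR,v[0],S0,v[1],v[2])-g,[0,135,24]).x)
```

```text
[ 0.29  0.35 -0.15  2.08  0.93  0.52 -2.69]
0.475
dr [ 0.919 -1.243 -2.691] deg 177.8 dpos cm [ 0.45  0.96 -0.32] j7 -2.69
dr [-0.013  0.01   0.034] deg 2.2 dpos cm [ 0.45  0.96 -0.32] j7 -2.69
0.55
dr [ 0.897 -1.213 -2.626] deg 173.5 dpos cm [ 0.9   1.83 -0.57] j7 -2.69
dr [-0.036  0.04   0.099] deg 6.5 dpos cm [ 0.9   1.83 -0.57] j7 -2.69
[  0.3946062  136.46861054  25.25445715]
```

Call:
{"op": "move_arm", "data": {"commands": [{"dr":[-0.01,0.01,0.03],"delta_pos":[0.45,0.95,-0.3],"hand":0.1},{"dr":[-0.03,0.03,0.07],"delta_pos":[0.7,1.4,-0.45],"hand":0.1},{"dr":[-0.036,0.04,0.1],"delta_pos":[0.9,1.8,-0.6],"hand":0.1},{"dr":[-0.036,0.04,0.1],"delta_pos":[0.9,1.8,-0.6],"hand":0.1},{"dr":[-0.036,0.04,0.1],"delta_pos":[0.9,1.8,-0.6],"hand":0.1}]}}

```text
time_s: 5.35
eef_pos: [563.9, -250.2, 161.2]
ee_rot: [2.852, -0.443, -0.313]
contact_force: [2.4, 1.8, 7.3]
opening: 19.2
grasp_force: 30.0
```

Run:
```python
from go import *
st=arm.state(); print(st['joint_pos'].round(2))
goto(A(PAR,.55,S0,135,25),-nrm(),tang(.55))
R=Ro.from_euler('xyz',st['ee_rot']).as_matrix();g=st['eef_pos']-2*R[:,2]
print(least_squares(lambda v:A(PAR,v[0],S0,v[1],v[2])-g,[0,135,24]).x)
o=[]
for n in('scene','side'):
    g=grab(n); u=proj(g,A(PAR,.55,S0,85,0))[0].astype(int); f=np.array(g['frame'])[:,:,::-1][u[1]-30:u[1]+30,u[0]-30:u[0]+30]
    o.append(cv2.resize(f,(400,400),interpolation=cv2.INTER_CUBIC))
cv2.imwrite('pics/c3.png',np.hstack(o))
```

```text
[ 0.25  0.36 -0.16  2.08  0.97  0.53 -2.66]
dr [-0.944  1.255  2.719] deg 179.9 dpos cm [-0.16 -0.17 -0.01] j7 -2.66
dr [-0.002  0.003 -0.004] deg 0.3 dpos cm [-0.16 -0.17 -0.01] j7 -2.66
[  0.56586304 135.9832905   25.30884494]
```

View pics/c3.png

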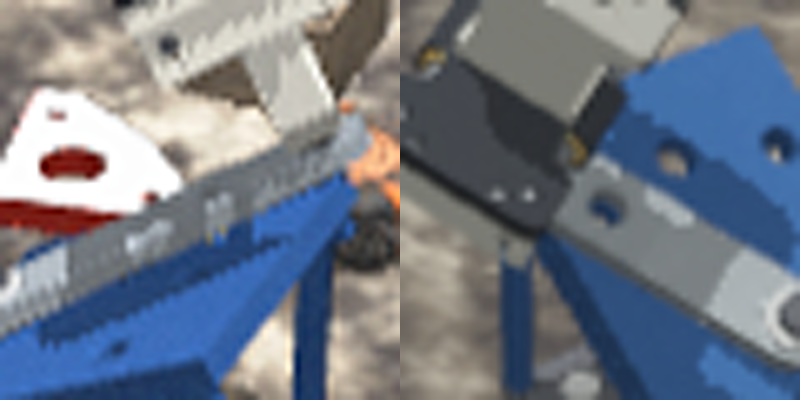

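Call:
{"op": "move_arm", "data": {"commands": [{"dr":[0,0,0],"delta_pos":[-0.1,-0.1,0],"hand":0.1},{"dr":[0,0,0],"delta_pos":[-0.1,-0.1,0],"hand":0.1},{"dr":[0,0,0],"delta_pos":[-0.1,-0.1,0],"hand":0.1},{"dr":[0,0,0],"delta_pos":[-0.1,-0.1,0],"hand":0.5},{"dr":[0,0,0],"delta_pos":[-0.1,-0.1,0],"hand":0.5},{"dr":[0,0,0],"delta_pos":[-0.1,-0.1,0],"hand":0.5},{"dr":[0,0,0],"delta_pos":[-0.1,-0.1,0],"hand":0.5},{"dr":[0,0,0],"delta_pos":[-0.1,-0.1,0],"hand":0.5}]}}

```text
time_s: 6.25
eef_pos: [560.2, -252.3, 159.4]
ee_rot: [2.85, -0.438, -0.315]
contact_force: [-0.2, 0.0, -0.5]
opening: 44.9
grasp_force: 0.0
```

Call:
{"op": "move_arm", "data": {"commands": [{"dr":[0,0,0],"delta_pos":[-1,1.3,2.9],"hand":0.5},{"dr":[0,0,0],"delta_pos":[-2,2.7,5.8],"hand":0.5},{"dr":[0,0,0],"delta_pos":[-4,4.5,8.7],"hand":0.5},{"dr":[0,0,0],"delta_pos":[-7,4.5,8.7],"hand":0.5},{"dr":[0,0,0],"delta_pos":[-9,4.5,8],"hand":0.5},{"dr":[0,0,0],"delta_pos":[-9,4.5,8],"hand":0.5},{"dr":[0,0,0],"delta_pos":[-9,4.5,8],"hand":0.5}]}}

```text
time_s: 6.95
eef_pos: [470.5, -207.4, 239.9]
ee_rot: [2.85, -0.439, -0.315]
contact_force: [0.8, -0.5, -0.4]
opening: 46.2
grasp_force: 0.0
```

Run:
```python
from go import *
print(arm.state()['joint_pos'].round(2),arm.state()['eef_pos'])
w=grab('wrist'); b=grab('side','d4.png')
u=proj(w,A(PAR,.55,S0,85,0))[0]; v=proj(b,A(PAR,.55,S0,85,0))[0];print(u,v)
print(proj(b,A(PAR,.0,S0,0,9)))
f=np.array(w['frame'])[:,:,::-1]; cv2.imwrite('pics/w4r.png',f)
x,y=u.astype(int);x=np.clip(x,60,580);y=max(y,60);F=cv2.resize(f[y-60:y+60,x-60:x+60],(480,480),interpolation=cv2.INTER_CUBIC)
x,y=v.astype(int);G=cv2.resize(np.array(b['frame'])[:,:,::-1][y-60:y+60,x-40:x+40],(320,480),interpolation=cv2.INTER_CUBIC)
cv2.imwrite('pics/c4.png',np.hstack([F,G]))
```

```text
[ 0.28  0.1  -0.27  2.19  0.75  0.66 -2.49] [ 470.45213435 -207.3604384   239.89375558]
[296.34661653 185.3564821 ] [303.32959421 194.57933239]
[[332.11324022 210.56257488]]
```

View pics/c4.png

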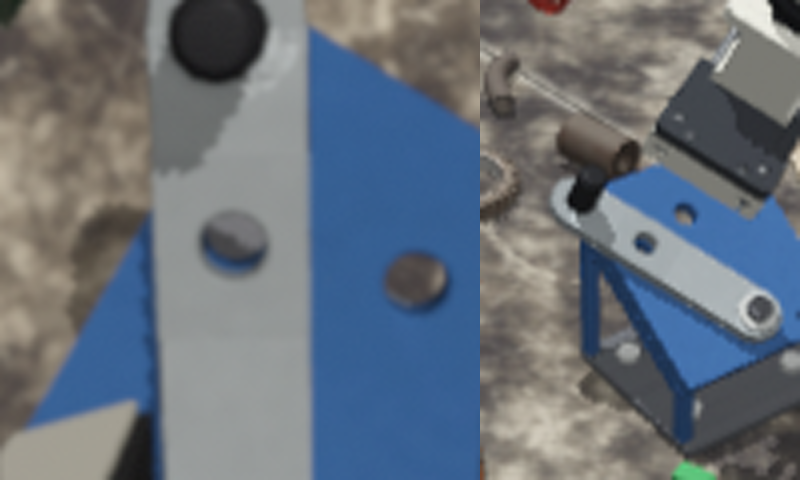

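Run:
```python
from go import *
w=grab('wrist')
ob=[(lambda q:A(PAR,q,S0,85,0),(294.5,186)),(lambda q:A(PAR,0,S0,85,-12),(340.25,195.25)),(lambda q:A(PAR,q,S0,135,36),(290.2,134.5))]
f=lambda z:np.concatenate([proj(w,F(z[0])+[z[1],z[2],0])[0]-u for F,u in ob])
r=least_squares(f,[.55,0,0]);print(r.x,r.fun.round(1))
# see-through centre relative to arm hole, for q candidates
th=np.linspace(0,2*np.pi,60)
def mask(q,h):
    C=np.array([A(PAR,q,S0,85,h)+8*(np.cos(t)*(A(PAR,q,S0,86,h)-A(PAR,q,S0,85,h))+np.sin(t)*tang(q)) for t in th])
    m=np.zeros((800,800),np.uint8);pp=((proj(w,C)-[295,186])*20+400).astype(np.int32);cv2.fillPoly(m,[pp],1);return m
for q in(.5,.52,.535,.55,.565,.58,.6):
    arm_=mask(q,0)&mask(q,-10);o=arm_&mask(.55,-12)&mask(.55,-24)
    g=lambda m:np.array([np.nonzero(m)[1].mean(),np.nonzero(m)[0].mean()])/20
    print(q,(g(o)-g(arm_)).round(2),round(o.sum()/arm_.sum(),2))
# measured: bright(grey) vs blue inside hole
im=cv2.imread('pics/w4r.png')[176:197,284:306].astype(int); b=im[:,:,0]-im[:,:,2]
print(b)
```

```text
[0.54905455 0.83847541 2.34961673] [-0.1  0.3  0.1  1.   0.  -1.1]
0.5 [-2.   -1.54] 0.59
0.52 [-1.05 -1.56] 0.68
0.535 [-0.29 -1.58] 0.71
0.55 [ 0.47 -1.56] 0.7
0.565 [ 1.19 -1.53] 0.65
0.58 [ 1.89 -1.5 ] 0.58
0.6 [ 2.79 -1.49] 0.47
[[ 3  3  3  3  3  3  2  4  3  3  2  2  2  3  2  3  3  2  2  2  3  3]
 [ 3  3  4  4  3  3  3  3  3  2  3  2  3  3  3  3  3  3  3  2  2  2]
 [ 3  3  4  4  3  2  3  2  3  2  2  2  3  2  3  2  3  3  3  3  3  3]
 [ 4  3  3  3  2  3  3  3  3  3  2  2  3  3  2  3  2  3  3  2  3  2]
 [ 3  3  2  3  3  3  3  2  3  3  3  3  2  2  2  2  3  3  2  2  3  3]
 [ 3  3  3  4  3  3  4  3  4  3  3  3  3  2  3  2  2  2  2  3  3  4]
 [ 3  4  5  6  3  3  3  2  3  2  2  2  3  3  3  3  3  2  3  3  2  3]
 [ 3  4  7 11  5  2  2  2  2  2  2  2  3  3  3  3  2  3  3  3  3  3]
 [ 2  4 10 16  9  2  1  1  2  1  2  2  3  2  3  3  3  3  3  2  3  4]
 [ 3  4 10 21 14  5  3  1  1  2  2  2  3  3  3  3  4  5  4  4  2  2]
 [ 3  4  9 26 26 13  6  1  2  1  3  2  1  3  3  4  5  9  8  3  3  3]
 [ 3  4 10 30 43 31 15  6  3  2  1  2  2  3  3  6 11 16 11  4  3  3]
 [ 3  4  9 29 53 52 32 21 11  7  3  4  4  6 10 16 22 21 10  4  3  3]
 [ 3  3  6 23 48 60 56 48 37 24 16 15 16 19 24 29 29 16  6  4  3  3]
 [ 4  3  5 12 32 51 62 65 61 51 42 37 38 40 39 34 20  8  4  3  3  3]
 [ 4  3  4  6 15 29 44 56 62 60 56 56 52 49 41 24 10  4  2  3  3  4]
 [ 2  3  3  4  6 11 20 31 39 42 46 47 41 32 22 10  3  3  2  2  3  4]
 [ 3  2  3  3  4  4  6 11 16 19 22 22 19 11  6  3  3  3  3  3  2  2]
 [ 2  2  2  3  3  3  3  4  5  5  6  6  5  3  3  3  3  3  3  2  2  2]
 [ 3  3  3  3  3  4  4  3  3  3  3  3  3  3  3  3  3  3  3  3  2  2]
 [ 4  3  3  2  3  3  3  3  4  3  3  3  3  4  3  3  2  4  3  2  3  2]]
```

The wrist view shows the arm hole at (294,186) with plate hole rims symmetric beneath it, giving q≈0.549. The arm is placed; next is the red pin.

Run:
```python
from go import *
Z=np.array([0,0,-1.])
for y in([1,-.1,0],[.1,1,0]): goto(np.array([494,7,86+130.]),Z,np.array(y,float))
st=arm.state();R=Ro.from_euler('xyz',st['ee_rot']).as_matrix();print(R.round(2)); w=grab('wrist');print(R.T@(-w['R'].T@w['t']-st['eef_pos']))
```

```text
dr [0.002 0.603 1.804] deg 109.0 dpos cm [ 2.26 21.42 -2.58] j7 -2.49
dr [ 5.590e-01 -1.000e-03 -1.259e+00] deg 78.9 dpos cm [ 2.26 21.42 -2.58] j7 -2.49
dr [ 0.527 -0.53  -2.771] deg 164.5 dpos cm [ 2.26 21.42 -2.58] j7 -2.49
dr [0.371 0.369 0.274] deg 33.9 dpos cm [ 2.26 21.42 -2.58] j7 -2.49
[[ 0.86 -0.41  0.3 ]
 [-0.28 -0.87 -0.4 ]
 [ 0.43  0.26 -0.87]]
[  65.86045889   -1.39183713 -141.04654794]
```

Call:
{"op": "move_arm", "data": {"commands": [{"dr":[0,0.05,0.14],"delta_pos":[0.3,2.6,1],"hand":0.6},{"dr":[0,0.09,0.28],"delta_pos":[0.5,5,1],"hand":0.6},{"dr":[0,0.14,0.42],"delta_pos":[1,8,1],"hand":0.6},{"dr":[0,0.19,0.56],"delta_pos":[1.2,11,1],"hand":0.6},{"dr":[0,0.23,0.69],"delta_pos":[1.5,14,1],"hand":0.6},{"dr":[0,0.28,0.83],"delta_pos":[1.7,16,1],"hand":0.6},{"dr":[0,0.32,0.97],"delta_pos":[2,19,0],"hand":0.6},{"dr":[0,0.37,1.11],"delta_pos":[2.3,21.4,-1],"hand":0.6}]}}

```text
time_s: 7.95
eef_pos: [494.0, 8.3, 229.7]
ee_rot: [2.935, -0.097, 0.79]
contact_force: [-0.7, -0.6, 0.2]
opening: 55.2
grasp_force: 0.0
```

Run:
```python
from go import *
print(arm.state()['joint_pos'].round(2))
goto(np.array([494,7,86+130.]),np.array([0,0,-1.]),np.array([1,-.1,0]))
```

```text
[ 0.25  0.17 -0.51  2.04  0.3   0.79 -1.24]
dr [0.    0.232 0.688] deg 41.6 dpos cm [-0.   -0.13 -1.57] j7 -1.24
dr [ 0.296 -0.    -2.437] deg 140.7 dpos cm [-0.   -0.13 -1.57] j7 -1.24
```

Call:
{"op": "move_arm", "data": {"commands": [{"dr":[0,0.05,0.14],"delta_pos":[0,0,-0.5],"hand":0.6},{"dr":[0,0.09,0.28],"delta_pos":[0,0,-1],"hand":0.6},{"dr":[0,0.14,0.42],"delta_pos":[0,0,-1.5],"hand":0.6},{"dr":[0,0.19,0.56],"delta_pos":[0,0,-1.5],"hand":0.6},{"dr":[0,0.23,0.69],"delta_pos":[0,0,-1.5],"hand":0.6},{"dr":[0,0.23,0.69],"delta_pos":[0,0,-1.5],"hand":0.6},{"dr":[0,0.23,0.69],"delta_pos":[0,0,-1.5],"hand":0.6}]}}

```text
time_s: 8.65
eef_pos: [493.8, 6.8, 214.3]
ee_rot: [3.138, -0.001, 1.463]
contact_force: [0.0, -0.1, -0.6]
opening: 55.4
grasp_force: 0.0
```

Run:
```python
from go import *
print(arm.state()['joint_pos'].round(2))
goto(np.array([494,7,86+130.]),np.array([0,0,-1.]),np.array([1,-.1,0]))
w=grab('wrist','w5r.png');f=np.array(w['frame'])[:,:,::-1].copy()
for X in([494,7,98],[487,-56,98]):
  u=proj(w,X)[0];print(u);cv2.circle(f,tuple(u.astype(int)),2,(255,0,255),-1)
cv2.imwrite('pics/w5.png',f)
```

```text
[ 0.38  0.32 -0.63  1.89  0.22  1.   -0.46]
dr [-0.     0.004  0.008] deg 0.5 dpos cm [ 0.02  0.02 -0.03] j7 -0.46
dr [ 0.006  0.    -3.134] deg 179.5 dpos cm [ 0.02  0.02 -0.03] j7 -0.46
[314.78532709 201.28342379]
[314.51867647 266.82802019]
```

View pics/w5.png

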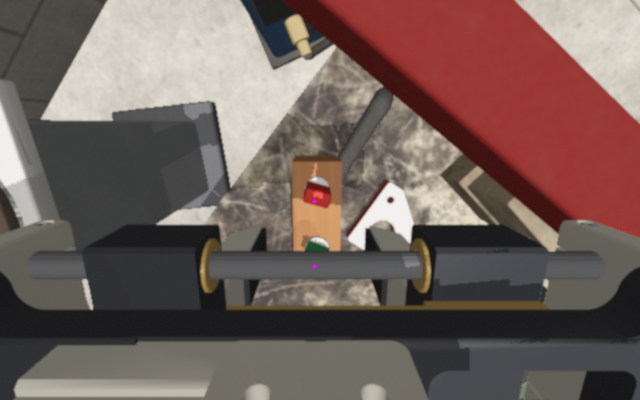

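Run:
```python
from go import *
a=grab('scene');b=grab('side');w=grab('wrist')
print('beam',tri((a,(258,113)),(b,(314,293))),tri((a,(258,136)),(b,(314,313))))
f=np.array(w['frame']).astype(int)
m=((f[:,:,0]-f[:,:,2]>60)&(f[:,:,0]-f[:,:,1]>70)).astype(np.uint8);m[:,:290]=0;m[:,345:]=0;m[:165]=0;m[225:]=0
# top face brighter?
ys,xs=np.nonzero(m);print(xs.min(),xs.max(),ys.min(),ys.max())
for y in range(ys.min(),ys.max()+1): print(y,' '.join('%3d'%f[y,x,0] if m[y,x] else '  .' for x in range(xs.min(),xs.max()+1)))
print(cv2.minAreaRect(np.c_[xs,ys].astype(np.float32)))
# stand model corners prediction
for u in((293,157),(341,157)): print(onz(w,u,56))
```

```text
beam (array([492.4628442 , 161.94293366, 197.71197658]), [array([-1.6,  0.5]), array([-2.5, -1. ])]) (array([488.29404603, 152.41501041, 128.74473369]), [array([-0.4,  0.1]), array([-0.6, -0.2])])
304 331 183 207
183   .   .   .   .   .   .  94   .   .   .   .   .   .   .   .   .   .   .   .   .   .   .   .   .   .   .   .   .
184   .   .   .   .   .  93  93   .  94   .   .   .   .   .   .   .   .   .   .   .   .   .   .   .   .   .   .   .
185   .   .   .   .   .  93  94  94  94  94  94  93  94  94   .   .   .   .   .   .   .   .   .   .   .   .   .   .
186   .   .   .   .  96  97  95  94  95  93  93  94  94  93  94  94  94   .   .   .   .   .   .   .   .   .   .   .
187   .   .   .   . 109 111 107 102  99  96   .  94  94  94  94  94  94  94  93  93  94   .   .   .   .   .   .   .
188   .   .   . 122 136 138 133 126 117 110 104 102 101  98  95  95  95  95  95  95  94  94  93  93   .   .   .   .
189   .   .   . 141 156 159 156 150 144 137 132 133 135 126 115 107  99  97  95  95  95  95  95   .  93   .   .   .
190   .   . 126 152 166 169 169 166 163 159 158 166 178 176 164 148 128 110
[... 1499 characters left out ...]
7 168 168 169 169 168 169 169 167 162 156   .   .
204   .   .   .   .   .   .   .   .   .   . 176 169 168 166 165 164 165 167 167 167 168 168 168 165 162 171   .   .
205   .   .   .   .   .   .   .   .   .   .   .   .   .   . 176 169 165 163 164 165 166 167 166 164 163   .   .   .
206   .   .   .   .   .   .   .   .   .   .   .   .   .   .   .   .   .   . 171 170 168 165 164 164 171   .   .   .
207   .   .   .   .   .   .   .   .   .   .   .   .   .   .   .   .   .   .   .   .   . 175 171 176   .   .   .   .
((317.94342041015625, 195.19808959960938), (26.647947311401367, 19.093114852905273), 15.945395469665527)
[475.69194551  43.16886242  56.        ]
[523.02424209  38.18466204  56.        ]
```

The red handle's top is centred at (317,197), turned about 18° in the image, and green is at (317,245). The nearest beam face is about y=152, z 129–198, so closing along the handle's long side keeps the body clear of it.

Run:
```python
from go import *
w=grab('wrist')
c=onz(w,(317.5,197.3),98);l=onz(w,(304,200),98);r=onz(w,(327.5,207.5),98);t=onz(w,(331,194),98)
print(c,np.linalg.norm(r-l),np.linalg.norm(r-t),(r-l)/np.linalg.norm(r-l))
d=(r-l);d[2]=0
goto(np.r_[c[:2],134],np.array([0,0,-1.]),d);goto(np.r_[c[:2],84],np.array([0,0,-1.]),d)
# beam edge direction
print(onz(w,(290,0),129),onz(w,(580,232),129))
```

```text
[496.1849814   10.12402224  98.        ] 21.95925176124395 12.69208994869214 [ 0.91126383 -0.41182306  0.        ]
dr [ 0.002  0.004 -0.32 ] deg 18.3 dpos cm [ 0.3   0.33 -8.28] j7 -0.45
dr [-6.000e-03  2.000e-03  2.822e+00] deg 161.7 dpos cm [ 0.3   0.33 -8.28] j7 -0.45
dr [ 0.002  0.004 -0.32 ] deg 18.3 dpos cm [  0.3    0.33 -13.28] j7 -0.45
dr [-6.000e-03  2.000e-03  2.822e+00] deg 161.7 dpos cm [  0.3    0.33 -13.28] j7 -0.45
[492.17306173 154.10315324 129.        ] [703.24050496 -32.76674682 129.        ]
```

Call:
{"op": "move_arm", "data": {"commands": [{"dr":[0,0,-0.14],"delta_pos":[0.3,0.3,-2],"hand":0.6},{"dr":[0,0.004,-0.28],"delta_pos":[0.3,0.3,-4],"hand":0.6},{"dr":[0,0.004,-0.32],"delta_pos":[0.3,0.3,-6.5],"hand":0.6},{"dr":[0,0.004,-0.32],"delta_pos":[0.3,0.3,-8.5],"hand":0.6},{"dr":[0,0.004,-0.32],"delta_pos":[0.3,0.3,-11],"hand":0.6},{"dr":[0,0.004,-0.32],"delta_pos":[0.3,0.3,-13.2],"hand":0.6},{"dr":[0,0.004,-0.32],"delta_pos":[0.3,0.3,-13.2],"hand":0.6},{"dr":[0,0.004,-0.32],"delta_pos":[0.3,0.3,-13.2],"hand":0.2}]}}

```text
time_s: 9.7
eef_pos: [496.4, 9.9, 83.1]
ee_rot: [-3.141, 0.001, 1.147]
contact_force: [1.0, 1.0, 0.0]
opening: 50.8
grasp_force: 0.0
```

Call:
{"op": "move_arm", "data": {"commands": [{"dr":[0,0,0],"delta_pos":[0,0,0],"hand":0.1},{"dr":[0,0,0],"delta_pos":[0,0,0],"hand":0.1},{"dr":[0,0,0],"delta_pos":[0,0,0],"hand":0.1},{"dr":[0,0,0],"delta_pos":[0,0,0],"hand":0.1},{"dr":[0,0,0],"delta_pos":[0,0,0],"hand":0.1},{"dr":[0,0,0],"delta_pos":[0,0,0],"hand":0.1}]}}

```text
time_s: 10.3
eef_pos: [496.9, 9.7, 83.3]
ee_rot: [3.141, 0.001, 1.147]
contact_force: [-2.4, -0.1, 6.9]
opening: 24.0
grasp_force: 30.0
```

Call:
{"op": "move_arm", "data": {"commands": [{"dr":[0,0,0],"delta_pos":[0,0,2],"hand":0.1},{"dr":[0,0,0],"delta_pos":[0,0,5],"hand":0.1},{"dr":[0,0,0],"delta_pos":[0,0,8.5],"hand":0.1},{"dr":[0,0,0],"delta_pos":[0,0,12],"hand":0.1},{"dr":[0,0,0],"delta_pos":[0,-1,15],"hand":0.1},{"dr":[0,0,0],"delta_pos":[0,-1,15],"hand":0.1}]}}

```text
time_s: 10.9
eef_pos: [498.5, -1.0, 236.5]
ee_rot: [3.136, -0.001, 1.146]
contact_force: [1.0, -0.4, -1.3]
opening: 24.0
grasp_force: 30.0
```

```bash
cat >> go.py <<'E'
OFF=25.3 # grasp-point convention: goto() adds 2 mm; seat is 27.3 ahead of TCP
def seatgoal(h,du=(0,0,0)): goto(A(PAR,.55,S0,85,h+29.3)+np.array(du),-nrm(),tang(.55))
E
python3 - <<'E'
from go import *
st=arm.state();print(st['joint_pos'].round(2),st['opening'],st['grasp_force'],A(PAR,.55,S0,85,0))
seatgoal(110)
E
```

```text
[ 0.35  0.29 -0.57  1.85  0.18  1.04 -0.72] 23.979420331096374 29.99919444322586 [ 526.10498225 -247.17548959  119.82555893]
dr [-0.579  0.103  1.572] deg 96.2 dpos cm [ -1.34 -19.11   0.23] j7 -0.72
dr [-0.091 -0.565 -1.488] deg 91.4 dpos cm [ -1.34 -19.11   0.23] j7 -0.72
```

Call:
{"op": "move_arm", "data": {"commands": [{"dr":[-0.05,0.01,0.13],"delta_pos":[-0.2,-2,1.5],"hand":0.1},{"dr":[-0.1,0.02,0.26],"delta_pos":[-0.4,-4,3],"hand":0.1},{"dr":[-0.14,0.025,0.39],"delta_pos":[-0.6,-6,4],"hand":0.1},{"dr":[-0.19,0.034,0.52],"delta_pos":[-0.8,-9,5],"hand":0.1},{"dr":[-0.24,0.043,0.65],"delta_pos":[-1,-12,5],"hand":0.1},{"dr":[-0.29,0.05,0.78],"delta_pos":[-1.2,-14,5],"hand":0.1},{"dr":[-0.33,0.06,0.91],"delta_pos":[-1.3,-16,5],"hand":0.1},{"dr":[-0.38,0.07,1.04],"delta_pos":[-1.3,-18,5],"hand":0.1}]}}

```text
time_s: 11.7
eef_pos: [483.0, -180.9, 281.7]
ee_rot: [-3.03, 0.354, 2.225]
contact_force: [-0.3, 0.2, -1.1]
opening: 24.2
grasp_force: 30.0
```

Run:
```python
from go import *
print(arm.state()['joint_pos'].round(2));seatgoal(110)
```

```text
[ 0.56  0.18 -0.62  1.93  0.55  1.02  0.31]
dr [-0.189  0.027  0.529] deg 32.2 dpos cm [ 0.21 -1.12 -4.3 ] j7 0.31
dr [ 0.525 -1.037 -2.345] deg 150.0 dpos cm [ 0.21 -1.12 -4.3 ] j7 0.31
```

Call:
{"op": "move_arm", "data": {"commands": [{"dr":[-0.05,0.01,0.13],"delta_pos":[0,-0.3,0],"hand":0.1},{"dr":[-0.1,0.015,0.26],"delta_pos":[0.1,-0.6,-1],"hand":0.1},{"dr":[-0.14,0.02,0.39],"delta_pos":[0.2,-1,-2],"hand":0.1},{"dr":[-0.19,0.027,0.53],"delta_pos":[0.2,-1.1,-3],"hand":0.1},{"dr":[-0.19,0.027,0.53],"delta_pos":[0.2,-1.1,-4.3],"hand":0.1},{"dr":[-0.19,0.027,0.53],"delta_pos":[0.2,-1.1,-4.3],"hand":0.1},{"dr":[-0.19,0.027,0.53],"delta_pos":[0.2,-1.1,-4.3],"hand":0.1}]}}

```text
time_s: 12.4
eef_pos: [485.3, -191.0, 239.3]
ee_rot: [-2.851, 0.441, 2.822]
contact_force: [0.4, 0.7, -0.7]
opening: 23.9
grasp_force: 30.0
```

Run:
```python
from go import *
st=arm.state();print(st['joint_pos'].round(2));seatgoal(110);seatgoal(60)
R=Ro.from_euler('xyz',st['ee_rot']).as_matrix();tip=st['eef_pos']+R[:,2]*77.3;H=A(PAR,.55,S0,85,0)
o=[]
for n in('scene','side','wrist'):
    g=grab(n,n+'6.png');f=np.array(g['frame'])[:,:,::-1].copy();print(n,proj(g,tip)[0],proj(g,H)[0])
    for X in(tip,H,st['eef_pos']+R[:,2]*27.3):cv2.circle(f,tuple(proj(g,X)[0].astype(int)),1,(255,0,255),-1)
    c=((proj(g,tip)[0]+proj(g,H)[0])/2).astype(int);s=40 if n!='wrist' else 100
    x0=np.clip(c[0]-s,0,640-2*s);y0=np.clip(c[1]-s,0,400-2*s);print(x0,y0)
    o.append(cv2.resize(f[y0:y0+2*s,x0:x0+2*s],(266,266),interpolation=cv2.INTER_CUBIC) if n=='wrist' else cv2.resize(f[y0:y0+2*s,x0:x0+2*s],(400,400),interpolation=cv2.INTER_CUBIC))
cv2.imwrite('pics/c6.png',np.hstack(o[:2]))
```

```text
[ 0.58  0.16 -0.64  2.15  0.84  0.74  0.54]
dr [-0.002  0.002  0.004] deg 0.3 dpos cm [-0.02 -0.11 -0.06] j7 0.54
dr [ 0.936 -1.258 -2.717] deg 179.7 dpos cm [-0.02 -0.11 -0.06] j7 0.54
dr [-0.002  0.002  0.004] deg 0.3 dpos cm [ 1.47 -2.12 -4.39] j7 0.54
dr [ 0.936 -1.258 -2.717] deg 179.7 dpos cm [ 1.47 -2.12 -4.39] j7 0.54
scene [321.27536377 181.04971757] [332.03764837 202.1948797 ]
286 151
side [310.0043171  183.83345141] [303.32959421 194.57933239]
266 149
wrist [312.9827661  211.40980701] [312.30349405 192.83182275]
212 102
```

View pics/c6.png

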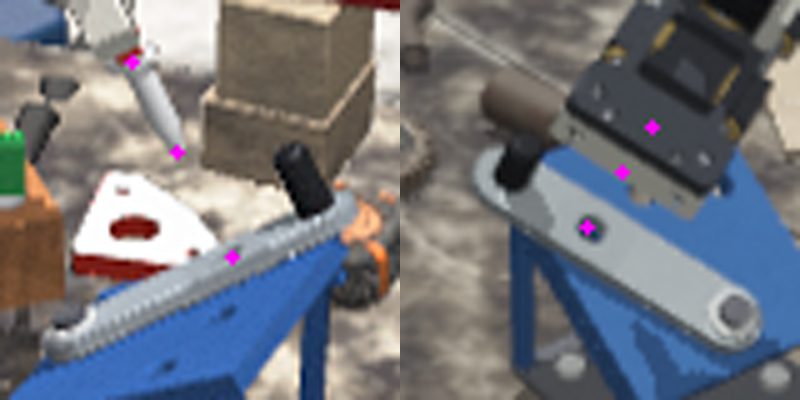

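Scene: the tip is at the predicted pixel, 5 cm above the arm hole. Side: the actual hole is about 1 px from the prediction, so +y by about 1.5 mm. I'll insert in steps, watching the force.

Call:
{"op": "move_arm", "data": {"commands": [{"dr":[0,0,0],"delta_pos":[0.5,-0.6,-1.5],"hand":0.1},{"dr":[0,0,0],"delta_pos":[1,-1.3,-3],"hand":0.1},{"dr":[0,0,0],"delta_pos":[1.5,-1.95,-4.4],"hand":0.1},{"dr":[0,0,0],"delta_pos":[1.8,-2.35,-5.3],"hand":0.1},{"dr":[0,0,0],"delta_pos":[2,-2.6,-5.9],"hand":0.1},{"dr":[0,0,0],"delta_pos":[2,-2.6,-5.9],"hand":0.1}]}}

```text
time_s: 13.15
eef_pos: [505.5, -217.5, 180.2]
ee_rot: [-2.851, 0.442, 2.821]
contact_force: [0.1, 0.7, -1.5]
opening: 23.9
grasp_force: 30.0
```

Run:
```python
from go import *
st=arm.state();print(st['contact_force']);
R=Ro.from_euler('xyz',st['ee_rot']).as_matrix();s=st['eef_pos']+R[:,2]*27.3;H=A(PAR,.55,S0,85,0)+[0,1.7,0]
n=nrm();d=s-H;print('height',d@n,'along arm',d@(A(PAR,.55,S0,86,0)-A(PAR,.55,S0,85,0)),'tang',d@tang(.55))
for h in(42,34,20): seatgoal(h,(0,1.7,0))
```

```text
[ 0.09823419  0.66644549 -1.45325784]
height 42.38520953826574 along arm 0.15460663133793337 tang 0.129804153904235
dr [-0.001  0.002  0.005] deg 0.3 dpos cm [-0.01 -0.02 -0.04] j7 0.35
dr [ 0.936 -1.258 -2.716] deg 179.7 dpos cm [-0.01 -0.02 -0.04] j7 0.35
dr [-0.001  0.002  0.005] deg 0.3 dpos cm [ 0.23 -0.34 -0.73] j7 0.35
dr [ 0.936 -1.258 -2.716] deg 179.7 dpos cm [ 0.23 -0.34 -0.73] j7 0.35
dr [-0.001  0.002  0.005] deg 0.3 dpos cm [ 0.65 -0.91 -1.94] j7 0.35
dr [ 0.936 -1.258 -2.716] deg 179.7 dpos cm [ 0.65 -0.91 -1.94] j7 0.35
```

Tip is 8 mm inside with no force; continue.

Call:
{"op": "move_arm", "data": {"commands": [{"dr":[0,0,0],"delta_pos":[0.12,-0.17,-0.36],"hand":0.1},{"dr":[0,0,0],"delta_pos":[0.23,-0.34,-0.72],"hand":0.1},{"dr":[0,0,0],"delta_pos":[0.23,-0.34,-0.72],"hand":0.1}]}}

```text
time_s: 13.45
eef_pos: [507.1, -220.9, 173.0]
ee_rot: [-2.85, 0.441, 2.821]
contact_force: [-1.8, -0.7, -3.5]
opening: 23.9
grasp_force: 30.0
```

Call:
{"op": "move_arm", "data": {"commands": [{"dr":[0,0,0],"delta_pos":[0.12,-0.16,-0.35],"hand":0.1},{"dr":[0,0,0],"delta_pos":[0.24,-0.32,-0.7],"hand":0.1},{"dr":[0,0,0],"delta_pos":[0.42,-0.56,-1.21],"hand":0.1},{"dr":[0,0,0],"delta_pos":[0.42,-0.56,-1.21],"hand":0.1}]}}

```text
time_s: 13.85
eef_pos: [511.3, -226.5, 160.6]
ee_rot: [-2.85, 0.441, 2.821]
contact_force: [-2.4, -0.2, -4.5]
opening: 23.9
grasp_force: 30.0
```

```bash
cat > chk.py <<'E'
from go import *
st=arm.state();print(st['contact_force'],st['wrist_torque']);
R=Ro.from_euler('xyz',st['ee_rot']).as_matrix();s=st['eef_pos']+R[:,2]*27.3;H=A(PAR,.55,S0,85,0)+[0,1.7,0]
n=nrm();a=A(PAR,.55,S0,86,0)-A(PAR,.55,S0,85,0);d=s-H;print('height',d@n,'along arm',d@a,'tang',d@tang(.55),'F n,a,t',st['contact_force']@n,st['contact_force']@a,st['contact_force']@tang(.55))
for h in(12,0): seatgoal(h,(0,1.7,0))
E
python3 chk.py
```

```text
[-2.42419797 -0.18314813 -4.47234612] [ 0.87971479  1.21664673 -0.37576858]
height 20.041020506424015 along arm -0.634557327869445 tang -0.2719653849894924 F n,a,t -3.2229657073195632 -3.940128322081464 0.0063056433194908345
dr [-0.001  0.001  0.005] deg 0.3 dpos cm [ 0.3  -0.32 -0.68] j7 0.29
dr [ 0.935 -1.259 -2.717] deg 179.7 dpos cm [ 0.3  -0.32 -0.68] j7 0.29
dr [-0.001  0.001  0.005] deg 0.3 dpos cm [ 0.66 -0.8  -1.72] j7 0.29
dr [ 0.935 -1.259 -2.717] deg 179.7 dpos cm [ 0.66 -0.8  -1.72] j7 0.29
```

Call:
{"op": "move_arm", "data": {"commands": [{"dr":[0,0,0],"delta_pos":[0.12,-0.16,-0.35],"hand":0.1},{"dr":[0,0,0],"delta_pos":[0.24,-0.32,-0.7],"hand":0.1},{"dr":[0,0,0],"delta_pos":[0.36,-0.48,-1.04],"hand":0.1},{"dr":[0,0,0],"delta_pos":[0.47,-0.63,-1.36],"hand":0.1},{"dr":[0,0,0],"delta_pos":[0.47,-0.63,-1.36],"hand":0.1}]}}

```text
time_s: 14.35
eef_pos: [515.9, -232.7, 147.1]
ee_rot: [-2.85, 0.441, 2.821]
contact_force: [-4.4, -0.2, -5.1]
opening: 24.2
grasp_force: 30.0
```

```bash
python3 chk.py
```

```text
[-4.44662452 -0.21835305 -5.09133497] [ 0.94468855  1.37477391 -0.42174055]
height 4.523211626677164 along arm -0.7366078387762273 tang -0.260814111004497 F n,a,t -3.169420026017236 -5.933608350162168 -0.6992196699305674
dr [-0.001  0.001  0.005] deg 0.3 dpos cm [-0.15  0.3   0.67] j7 0.24
dr [ 0.935 -1.259 -2.717] deg 179.7 dpos cm [-0.15  0.3   0.67] j7 0.24
dr [-0.001  0.001  0.005] deg 0.3 dpos cm [ 0.21 -0.18 -0.37] j7 0.24
dr [ 0.935 -1.259 -2.717] deg 179.7 dpos cm [ 0.21 -0.18 -0.37] j7 0.24
```

Press the last few mm until the normal force rises.

Call:
{"op": "move_arm", "data": {"commands": [{"dr":[0,0,0],"delta_pos":[0.06,-0.08,-0.17],"hand":0.1},{"dr":[0,0,0],"delta_pos":[0.12,-0.16,-0.34],"hand":0.1},{"dr":[0,0,0],"delta_pos":[0.15,-0.2,-0.43],"hand":0.1},{"dr":[0,0,0],"delta_pos":[0.15,-0.2,-0.43],"hand":0.1}]}}

```text
time_s: 14.75
eef_pos: [517.5, -233.5, 144.6]
ee_rot: [-2.849, 0.443, 2.823]
contact_force: [-19.8, 9.7, 18.8]
opening: 23.8
grasp_force: 30.0
```

```bash
python3 chk.py|head -2
```

```text
[-19.80708925   9.68328738  18.78705732] [ 0.75777633  2.51031342 -0.90497325]
height 1.5335234152401491 along arm -0.1750452921541928 tang 0.3736498343321296 F n,a,t 26.066853276803066 -11.741382608425727 -4.658267576285263
```

Call:
{"op": "move_arm", "data": {"commands": [{"dr":[0,0,0],"delta_pos":[-0.03,0.04,0.09],"hand":0.6},{"dr":[0,0,0],"delta_pos":[-0.03,0.04,0.09],"hand":0.6},{"dr":[0,0,0],"delta_pos":[-0.03,0.04,0.09],"hand":0.6},{"dr":[0,0,0],"delta_pos":[-0.03,0.04,0.09],"hand":0.6},{"dr":[0,0,0],"delta_pos":[-0.03,0.04,0.09],"hand":0.6},{"dr":[0,0,0],"delta_pos":[-0.03,0.04,0.09],"hand":0.6}]}}

```text
time_s: 15.35
eef_pos: [518.0, -234.2, 144.3]
ee_rot: [-2.851, 0.442, 2.822]
contact_force: [-0.6, 0.6, 0.1]
opening: 54.6
grasp_force: 0.0
```

Call:
{"op": "move_arm", "data": {"commands": [{"dr":[0,0,0],"delta_pos":[-0.6,0.8,1.73],"hand":0.6},{"dr":[0,0,0],"delta_pos":[-1.5,2,4.3],"hand":0.6},{"dr":[0,0,0],"delta_pos":[-3,4,8.7],"hand":0.6},{"dr":[0,0,0],"delta_pos":[-5,7,12],"hand":0.6},{"dr":[0,0,0],"delta_pos":[-9,7,14],"hand":0.6},{"dr":[0,0,0],"delta_pos":[-12,8,15],"hand":0.6},{"dr":[0,0,0],"delta_pos":[-12,8,15],"hand":0.6}]}}

```text
time_s: 16.05
eef_pos: [395.3, -153.6, 295.9]
ee_rot: [-2.848, 0.445, 2.823]
contact_force: [0.1, -0.6, 0.7]
opening: 55.1
grasp_force: 0.0
```

Run:
```python
from go import *
H=A(PAR,.55,S0,85,0);o=[]
for n in('scene','side'):
    g=grab(n,n+'7.png');f=np.array(g['frame'])[:,:,::-1]
    c=proj(g,H)[0].astype(int);s=40
    for h in(0,4,42): print(n,h,(proj(g,A(PAR,.55,S0,85,h))[0]-c+s)*5)
    o.append(cv2.resize(f[c[1]-s:c[1]+s,c[0]-s:c[0]+s],(400,400),interpolation=cv2.INTER_CUBIC))
cv2.imwrite('pics/c7.png',np.hstack(o))
```

```text
scene 0 [200.18824186 200.9743985 ]
scene 4 [196.69778092 194.16537565]
scene 42 [163.19871166 128.81700706]
side 0 [201.64797106 202.89666195]
side 4 [203.8234333  199.41438867]
side 42 [225.06520589 165.41257707]
```

View pics/c7.png

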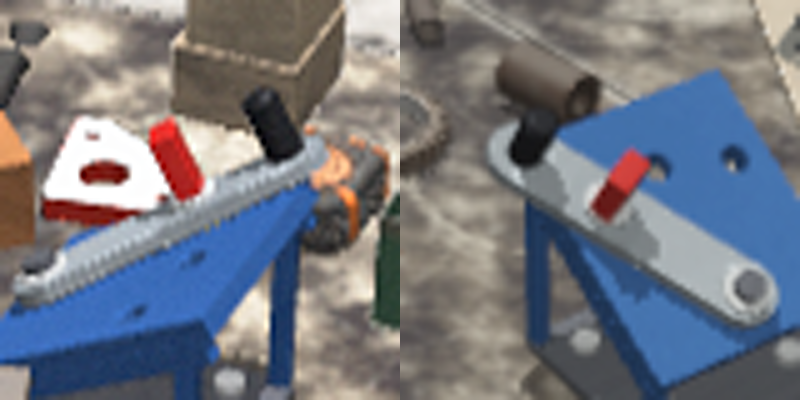

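The red pin stands along the hole axis, collar resting on the arm. Its top is at crop (162,125), predicted (163,129). The green pin was not touched and the gripper is clear.

```bash
python3 -c "
from rig import arm
print(arm.sign_off())"
```

```text
the job is handed in; nothing more can be done
None
```

I swung the arm to about 0.55 rad, pushed the red pin through the arm and the yellow-ringed hole until its collar met the arm, let go and handed the job in after about 16 s; no verdict came back.

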